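Hang the empty blue reel on the J-hook

ROBOT

A 6-joint arm with a two-finger parallel gripper is mounted at the origin on the work surface. World frame = base frame: x ahead of the robot, y to its left, z up, the work surface at z = 0. Lengths are in m, angles in rad, forces in N, time in s.
With the tool pointing down it reaches from about 0.425 to 0.95 m from the base axis. Payload 3.5 kg.
Tool frame: the origin (TCP) lies between the finger pads, 19 mm behind the fingertips; this is the grasp point; z points along the fingers, y is the line along which they close (so a half turn about z gives the same grasp; the last joint's range is limited). The gripper opens to 85 mm and grips with 20 to 120 N. Pads are 22 mm wide; open, the fingers measure 114 mm over their backs; the gripper's body (76 mm by 85 mm) begins 54 mm behind the grasp point. The pads swing forward as they close: fully open they stand 13 mm farther back than shut.
Start: joints at [1.05, 0.286, 1.577, -0, 1.279, -0.15], TCP at [0.245, 0.629, 0.25] pointing down, gripper open.
Joint ranges: [-2.77, 2.77], [-0.9, 2.22], [0.21, 2.48], [-1.53, 4.67], [0.24, 2.81], [-2.84, 2.84]. Speed limits (rad/s): [2.79, 2.79, 3.14, 3.14, 3.14, 3.14].

INTERFACE

Orientations are given as a unit quaternion [x, y, z, w].
In Python, from plant import ctrl gives the robot as it stands. The module is installed in compiled form; this text tells all that it offers.
- The arm moves only by the tool send_rows, never from a script. Its argument "steps" is a list of rows, each a list of 5 numbers: the shift along the tool's x, y, z in m, then the turn about the tool's z in degrees, then the opening, from -1 (shut) to 1 (fully open). A call has 1 to 12 rows; each row is the pose to reach, as a shift and turn from the pose commanded when the call began, along the tool's axes at that moment; what a row does not reach only later rows make up. A row lasts 1/10 s, in which the tool goes at most 50 mm and 8.59 degrees, less where a joint would pass 70% of its speed; a pose out of reach is approached as far as the arm can. A call with a gripper value outside its range is refused whole. The fingers move at their own pace and stop on an object; "squeeze" is the grip in N (left out, the last holds). Time passes only in rows, so rows that repeat a pose let the fingers close. It gives the time, the measured TCP pose, the force, the opening and the grip force at its end, in the units of the state.
- ctrl.get_state(): the state, without advancing time (a new reading comes with each control period).
- ctrl.read_camera(name): name is "scene" or "top"; returns the picture (420x560x3 uint8, red, green, blue); there is no depth.
- ctrl.calibration(name): a dict with "intrinsics" (3x3 intrinsics, pixels), "extrinsics" (4x4, takes a point from world to camera coordinates). Camera axes: x right, y up, looking along -z (the intrinsics and any distortion apply to the point x, -y, -z); pixel columns grow to the right and rows downward; lengths in m; the calibration is good to about 2 mm. A picture is of the moment at which its call begins. calibration takes no time and is no camera call.
- ctrl.sign_off(): hands the job in; it is judged then, once.
The state is a dict: "time": time; "qpos": joint angles; "dq": joint speeds; "joint_efforts": joint torques, N m; "eef_pos": TCP position; "tcp_rot": TCP orientation; "contact_force": force on the tool from outside, world axes, zero at the start; "wrist_torque": the same for the moment, N m; "opening": opening from 0.0 (shut) to 1.0 (fully open); "finger_force": force on a finger pad.
Only numpy, scipy, OpenCV 4.12 (cv2) and the standard library are available. Lean on these libraries where they do the work, as an engineer would, in place of code of your own. Each camera call takes 0.05 s, during which the arm holds its last target. There are 200 camera calls.

TASK

Take the empty blue component reel out of the bench rack by its rim and hang it on the yellow J-hook: put the rim over the hook and feel gently along the arm until the rim drops into the notch there, then let go so that it hangs still. Never press the reel hard on the hook, and leave the white reel, the bottle, the jar and the tray where they are.

Things in the scene. Friction and masses are not known exactly. Their poses are not given: they have to be found in the camera images.
- blue_reel: Blue plastic wheel, white hub, 180 mm diameter, 12 mm thick, 140 to 280 g. Origin at its centre; x is the axle (level), z up. The rim is a flat ring 24 mm deep (inner radius 66 mm). Three spokes: one straight down, two 30 degrees above level to each side, so below the top of the rim it is open. Stands upright in either slot of the rack, centre 100 mm above the table.
- rim_top (a point): Topmost point of the blue reel's rim, 90 mm above its centre, in the middle of its 12 mm thickness; axes as the reel's. Grip here, pads on the two flat faces, fingertips 10 to 12 mm below this point (TCP 7 to 9 mm above it): deeper fingers would strike the hook's arm before the rim is in the notch.
- white_reel: The same wheel in white with a grey hub, in the other slot of the rack; bystander, leave it. Same frame.
- rack: Fixed black rack, 170 x 150 mm foot; two slots 90 mm apart along its x (at -45 and +45 mm), each between grey cheeks 15.4 mm apart that reach 49 mm above the table. Reels lift straight up out of it. Origin under its centre, z up.
- stand: Fixed grey stand, 20 mm post, yellow J-hook. Origin on the post's axis at table height, z up; the hook's arm points level along -x. The arm is a flat bar 24 mm wide, 13 mm thick, its top 286 mm above the table. Only the upturned tip, a 6 mm plate, stands higher: to 300 mm. Reel and hook must never press together with more than 20 N.
- hook_plain (a point): On the arm's top face, in its middle line, 29 mm from the post's axis; axes as the stand's. From 20 to 45 mm from the axis the arm is always plain and clear. The arm is sprung: it sinks, staying level, 1 mm per 2 N, at most 10 mm (then hard); rigid sideways. Lightly touching the plain top, the reel's centre is about 221 mm above the table, in the notch 214 mm.
- hook_middle (a point): On the arm's middle line, top height, 75 mm from the post's axis: the middle of where the notch may be. The notch (right across the bar, 18 mm along x, 7 mm deep, upright ends) takes the rim. The arm is clamped at a new reach each time, not measured: notch middle 55 to 95 mm from the axis. The tip's near face is 42 mm, its far face 48 mm farther out than the notch middle.
- spirit_bottle: White bottle with a red cap, 60 mm diameter, 150 mm tall; bystander. Origin under its centre.
- flux_jar: Small amber jar with a black lid, 48 mm diameter, 40 mm tall; bystander. Origin under its centre.
- parts_tray: Green open tray, 100 x 70 x 25 mm; bystander. Origin under its centre.
Mind the look-alikes: they are no part of the job. There is more than one size of the blue_reel; the job needs the largest.

How it is judged:
On the way, in this order (a step that is already met when the one before it is completed fails the run):
1. the blue reel is lifted clear out of the rack (height (world z) of blue_reel above 0.16 m), for 0.2 s.
2. the hook's arm is through the blue reel's opening, below the top of the rim (x of blue_reel in the frame of stand between -0.12 and -0.01 m and y of blue_reel in the frame of stand between -0.03 and 0.03 m and z of blue_reel in the frame of stand between 0.205 and 0.275 m), for 0.2 s.
At the end, for the whole second after the job is handed in: The blue reel hangs released on the hook, rim down in the notch: centre 209.5 to 217.2 mm above the table, within 12 mm of the arm's middle line, 45 to 105 mm from the post's axis; axle within 8 degrees of level and 0.4 rad of the arm; at rest (under 30 mm/s, 0.3 rad/s) (z of blue_reel in the frame of stand between 0.2095 and 0.2172 m and y of blue_reel in the frame of stand between -0.012 and 0.012 m and x of blue_reel in the frame of stand between -0.105 and -0.045 m and angle between blue_reel's own x axis and vertical between 1.42 and 1.72 rad and angle between the x axis of blue_reel and the x axis of stand, either way round below 0.4 rad and contact force between blue_reel and stand above 0.5 N and linear speed of blue_reel below 0.03 m/s and angular speed of blue_reel below 0.3 rad/s); the robot touches nothing.
It fails at once if the reel and the hook or its stand press on each other with more than 20 N (contact force between blue_reel and stand above 20 N).
It fails at once if the white reel, the bottle, the jar or the tray is moved by more than 25 mm (distance of any of white_reel, spirit_bottle, flux_jar, parts_tray from where it was at the start of the episode above 0.025 m).
It also fails if it takes over 72 s, if anything falls off the work surface, if the arm or the gripper's body presses on something with over 40 N, if the wrist force passes 120 N, or if a joint passes its speed limit or range.

## Working session

There is one attempt and no reset: what is moved stays moved. The work goes in short steps, Python scripts to look and compute and a tool call to move; the robot and the scene stay as the last step left them, time stands still between calls to the robot, and variables do not carry over. Pictures are saved under pics/ and viewed, at most 10 in all, crops included, and the job is handed in when it is done.

Besides the shell and the picture viewer there is one more tool, called after "Call:" as name(argument=value, ...) on one line, values as JSON. send_rows: Moves the arm, as the interface text tells. Its arguments: {"type":"object","properties":{"steps":{"type":"array","items":{"type":"array","items":{"type":"number"}}},"squeeze":{"type":"number"}},"required":["steps"]}

```bash
mkdir -p pics; python3 - <<'E'
from plant import ctrl
import cv2, numpy as np
np.set_printoptions(precision=4,suppress=True)
s=ctrl.get_state(); print(s)
for n in("scene","top"):
    im=ctrl.read_camera(n); cv2.imwrite(f"pics/{n}0.png",im[:,:,::-1]); c=ctrl.calibration(n); print(c)
E
```

```text
{'time': 0.0, 'qpos': array([ 1.05  ,  0.2872,  1.5782,  0.    ,  1.2786, -0.15  ]), 'dq': array([ 0.0009, -0.0015, -0.0006, -0.0005,  0.0008,  0.0015]), 'joint_efforts': array([ -0.0003, -40.5973, -29.2632,  -0.    ,   0.0058,  -0.    ]), 'eef_pos': array([0.2442, 0.6286, 0.2486]), 'tcp_rot': array([ 0.1843,  0.9829, -0.0011, -0.0004]), 'contact_force': array([-0.0711,  0.4995, -0.5134]), 'wrist_torque': array([ 0.0182, -0.0101,  0.0624]), 'finger_force': 0.0, 'opening': 0.9999059501669123}
{'intrinsics': array([[401.0453,   0.    , 282.0355],
       [  0.    , 401.0453, 210.2436],
       [  0.    ,   0.    ,   1.    ]]), 'extrinsics': array([[ 0.5689,  0.8223,  0.0106, -0.2779],
       [-0.7131,  0.4869,  0.5043,  0.3223],
       [ 0.4096, -0.2945,  0.8634, -1.3593],
       [ 0.    ,  0.    ,  0.    ,  1.    ]])}
{'intrinsics': array([[487.6418,   0.    , 264.5382],
       [  0.    , 487.6418, 210.9044],
       [  0.    ,   0.    ,   1.    ]]), 'extrinsics': array([[-0.0629, -0.998 , -0.0014, -0.0033],
       [ 0.9758, -0.0618,  0.2098, -0.5902],
       [-0.2095,  0.0118,  0.9777, -1.2915],
       [ 0.    ,  0.    ,  0.    ,  1.    ]])}
```

View pics/scene0.png

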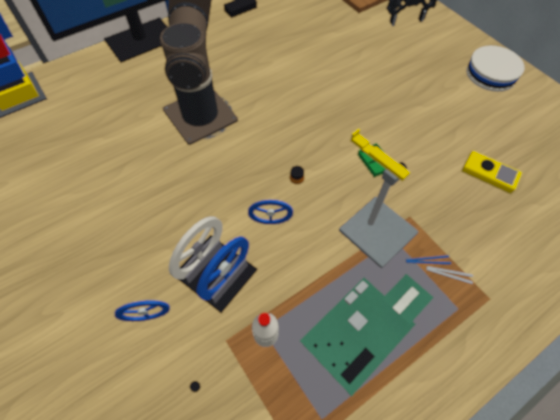

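View pics/top0.png

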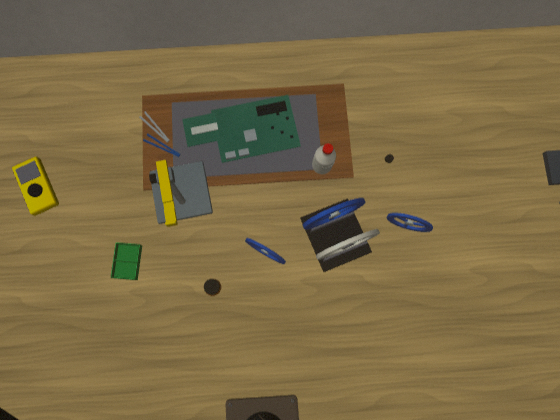

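The blue reels are: the one in the rack at scene (225,268) / top (335,213), and smaller ones at scene (270,212) and (142,311) / top (265,250) and (410,222). The rack one is the largest and stands in the rack slot, which fits the description. The yellow hook is at scene (380,155) / top (167,193). I'll confirm this in one enlarged crop.

```bash
python3 - <<'E'
import cv2, numpy as np
s=cv2.imread("pics/scene0.png");t=cv2.imread("pics/top0.png")
f=lambda im,u,v,w,h:cv2.resize(im[v:v+h,u:u+w],(400,300),interpolation=cv2.INTER_CUBIC)
o=np.vstack([np.hstack([f(s,165,205,120,90+0),f(s,325,120,100,75)]),np.hstack([f(t,290,180,100,75),f(t,125,150,112,84)])])
cv2.imwrite("pics/crop.png",o)
E
```

```text
(no output)
```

View pics/crop.png

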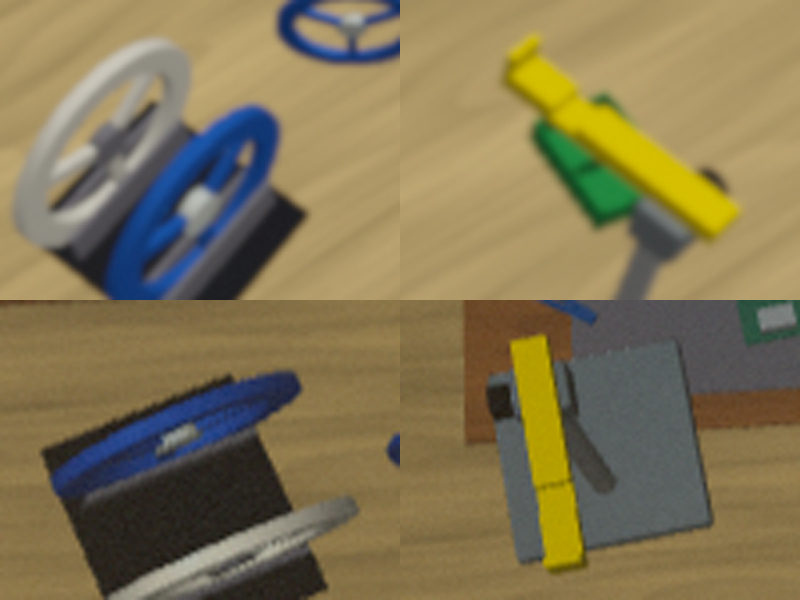

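The crop confirms it. The blue wheel with the white hub in the rack (left) is full size, matching its white twin, and the loose ones are small. The hook's notch shows at crop (565,105) and (553,485), and the tip is at (525,55) and (565,560).

```bash
cat > h.py <<'E'
from plant import ctrl
import cv2, numpy as np
from scipy.optimize import minimize
from scipy.spatial.transform import Rotation as R
np.set_printoptions(precision=4,suppress=True)
CAL={n:ctrl.calibration(n) for n in("scene","top")}
def proj(n,P):
    c=CAL[n];E=c["extrinsics"];q=np.atleast_2d(P)@E[:3,:3].T+E[:3,3]
    q=q*[1,-1,-1]; u=q@c["intrinsics"].T; return u[:,:2]/u[:,2:]
def back(n,uv,z):
    c=CAL[n];E=c["extrinsics"];d=np.linalg.inv(c["intrinsics"])@[*uv,1]*np.array([1,-1,-1])
    d=E[:3,:3].T@d;o=-E[:3,:3].T@E[:3,3];return o+d*(z-o[2])/d[2]
def place(P,x,y,yaw): 
    return P@R.from_euler("z",yaw).as_matrix().T+[x,y,0]
def render(n,hulls):
    m=np.zeros((420*4,560*4),np.uint8)
    for H in hulls:
        h=cv2.convexHull(proj(n,H).astype(np.float32)); cv2.fillConvexPoly(m,np.round((h+.5)*4*16-8).astype(np.int32),255,shift=4)
    return cv2.resize(m,(560,420),interpolation=cv2.INTER_AREA)/255.
def box(x0,x1,y0,y1,z0,z1): return np.array([[x,y,z] for x in(x0,x1) for y in(y0,y1) for z in(z0,z1)])
def reel(zmin):
    a=np.linspace(0,2*np.pi,180); P=np.array([[s,.09*np.cos(t),.1+.09*np.sin(t)] for t in a for s in(-.006,.006)]); return P[P[:,2]>zmin]
def hullfill(m):
    o=np.zeros_like(m,np.uint8);p=cv2.findNonZero(m.astype(np.uint8));cv2.fillConvexPoly(o,cv2.convexHull(p),1);return o
def fit(cost,p0,step):
    best=None
    for k in range(3):
        s=np.vstack([p0]+[np.array(p0)+np.eye(len(p0))[i]*step[i] for i in range(len(p0))])
        r=minimize(cost,p0,method="Nelder-Mead",options=dict(initial_simplex=s,maxiter=300,xatol=1e-4,fatol=.05)); p0=r.x; step=np.array(step)/2
    return r
E
python3 - <<'E'
from h import *
ims={n:cv2.imread(f"pics/{n}0.png") for n in CAL}
hsv={n:cv2.cvtColor(i,cv2.COLOR_BGR2HSV) for n,i in ims.items()}
win={"reel":{"scene":(190,230,258,310),"top":(295,190,372,235)},"arm":{"scene":(345,125,415,185),"top":(150,155,180,230)}}
def mask(k,n):
    lo,hi=((105,110,60),(130,255,255)) if k=="reel" else ((22,140,70),(35,255,255))
    m=cv2.inRange(hsv[n],lo,hi)//255; a=win[k][n]; w=np.zeros_like(m);w[a[1]:a[3],a[0]:a[2]]=1
    m=m*w; c,l,s,_=cv2.connectedComponentsWithStats(m); return (l==1+np.argmax(s[1:,4])).astype(np.uint8)
M={n:hullfill(mask("reel",n)) for n in CAL}
for n in M: print(n,cv2.boundingRect(cv2.findNonZero(M[n])))
p=back("top",(335,213),.1);print(p)
for ns in (["top"],["scene"],["top","scene"]):
    c=lambda q:sum(np.abs(render(n,[place(reel(.05 if n=="scene" else .05),*q)])-M[n]).sum() for n in ns)
    r=fit(c,[p[0],p[1],.3-0*1.57],[.01,.01,.1]);r2=fit(c,[p[0],p[1],-.3],[.01,.01,.1]);r=min(r,r2,key=lambda r:r.fun);print("reel",ns,r.x,r.fun)
Y={n:mask("arm",n) for n in CAL}
p=back("top",(163,175),.286);print("post?",p,"base",back("top",(182.4,201),.01),back("top",(182.4,201),.0))
def arm(q):
    x,y,w,n,b=q; return [place(B,x,y,w) for B in(box(-n-.048,b,-.012,.012,.273,.286),box(-n-.048,-n-.042,-.012,.012,.273,.3))]
for ns in (["top"],["scene"],["top","scene"]):
    c=lambda q:sum(np.abs(render(n,arm([*q[:3],.075,q[3]]))-Y[n]).sum() for n in ns)
    r=fit(c,[p[0],p[1],0.1,.03],[.01,.01,.1,.01]);print("arm(n=75)",ns,r.x,r.fun)
for n in CAL: print("mask",n,Y[n].sum())
q=r.x
# notch ends seen as lines
for n,uv in(("top",(125+153*.28,150+185*.28)),("scene",(325+165/4,120+103/4))):
    P=back(n,uv,.286);print("line",n,(P-[q[0],q[1],0])@R.from_euler("z",q[2]).as_matrix())
for nm,uv in(("clampL",(125+100*.28,150+97*.28)),("clampR",(125+170*.28,150+90*.28))):
    P=back("top",uv,.27);print(nm,(P-[q[0],q[1],0])@R.from_euler("z",q[2]).as_matrix())
E
```

```text
scene (196, 237, 52, 64)
top (303, 199, 62, 30)
[ 0.563  -0.2293  0.1   ]
reel ['top'] [ 0.5605 -0.2226  0.3217] 77.7764705882353
reel ['scene'] [ 0.5661 -0.2288  0.3224] 149.721568627451
reel ['top', 'scene'] [ 0.5635 -0.2268  0.3278] 285.7450980392157
post? [0.6419 0.1945 0.286 ] base [0.6444 0.1947 0.01  ] [0.6469 0.1963 0.    ]
arm(n=75) ['top'] [0.6446 0.1957 0.1436 0.0346] 42.654901960784315
arm(n=75) ['scene'] [0.6445 0.1974 0.1506 0.0361] 62.0
arm(n=75) ['top', 'scene'] [0.645  0.1966 0.1465 0.0352] 127.71372549019608
mask scene 865
mask top 743
line top [-0.0694 -0.002   0.286 ]
line scene [-0.0796 -0.0047  0.286 ]
clampL [0.0017 0.0249 0.27  ]
clampR [-0.0032 -0.0215  0.27  ]
```

```bash
python3 - <<'E'
from h import *
o=[]
for n,(u,v,w,h) in {"scene":(180,220,90,90),"top":(293,170,90,90)}.items():
    im=cv2.imread(f"pics/{n}0.png"); k=6; c=cv2.resize(im[v:v+h,u:u+w],None,fx=k*.74,fy=k*.74,interpolation=cv2.INTER_CUBIC);k*=.74
    for q,col in(((.5605,-.2226,.3217),(0,255,0)),((.5661,-.2288,.3224),(0,0,255))):
        for s in(-.006,.006):
          for r in (.09,.066):
            a=np.linspace(0,2*np.pi,90);P=place(np.array([[s,r*np.cos(t),.1+r*np.sin(t)] for t in a]),*q)
            uv=(proj(n,P)+.5-[u,v])*k; cv2.polylines(c,[np.round(uv).astype(np.int32)],True,col,1)
    o.append(c)
cv2.imwrite("pics/ov.png",np.hstack(o))
E
```

```text
(no output)
```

View pics/ov.png

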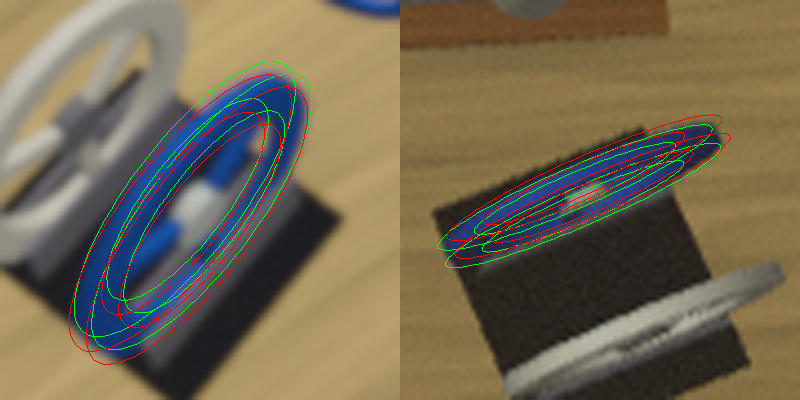

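```bash
python3 - <<'E'
from h import *
from scipy.optimize import least_squares
D={};P0=reel(-1)
for n,a in {"scene":(190,230,258,310),"top":(295,190,372,235)}.items():
    im=cv2.imread(f"pics/{n}0.png"); im=cv2.resize(im,None,fx=4,fy=4,interpolation=cv2.INTER_CUBIC)
    h=cv2.cvtColor(im,cv2.COLOR_BGR2HSV); m=cv2.inRange(h,(105,100,45),(130,255,255)); w=np.zeros_like(m);a=np.array(a)*4;w[a[1]:a[3],a[0]:a[2]]=1
    m=m*w; c,l,s,_=cv2.connectedComponentsWithStats((m>0).astype(np.uint8)); m=hullfill(l==1+np.argmax(s[1:,4]))
    D[n]=cv2.distanceTransform(m,2,5)-cv2.distanceTransform(1-m,2,5)
def res(q,ns,zm):
    o=[]
    for n in ns:
        P=place(P0,*q[:3]);uv=proj(n,P).astype(np.float32);i=cv2.convexHull(uv,returnPoints=False)[:,0];i=i[P[i,2]>zm[n]]
        s=((uv[i]+.5)*4-.5).astype(np.float32)
        d=cv2.remap(D[n].astype(np.float32),s[:,0],s[:,1],1)[:,0]/4
        o.append(np.interp(np.linspace(0,1,200),np.linspace(0,1,len(d)),d))
    return np.concatenate(o)
for ns in(["top"],["scene"],["top","scene"]):
  for zm in({"top":.07,"scene":.07},{"top":.095,"scene":.1}):
    r=least_squares(res,[.563,-.227,.33],args=(ns,zm),diff_step=1e-3,loss="soft_l1");print(ns,zm,r.x,"rms px",np.sqrt(np.mean(r.fun**2)))
E
```

```text
['top'] {'top': 0.07, 'scene': 0.07} [ 0.5615 -0.2235  0.3218] rms px 0.8756119116725707
['top'] {'top': 0.095, 'scene': 0.1} [ 0.5608 -0.2225  0.3198] rms px 0.7549659348736264
['scene'] {'top': 0.07, 'scene': 0.07} [ 0.5646 -0.2282  0.3166] rms px 1.135394932540691
['scene'] {'top': 0.095, 'scene': 0.1} [ 0.5655 -0.2292  0.3084] rms px 0.8296885799626731
['top', 'scene'] {'top': 0.07, 'scene': 0.07} [ 0.5632 -0.2265  0.3188] rms px 1.1246309190266024
['top', 'scene'] {'top': 0.095, 'scene': 0.1} [ 0.5636 -0.2272  0.3107] rms px 1.079426178927627
```

```bash
python3 - <<'E'
from h import *
from scipy.optimize import least_squares
D={}
a0=np.linspace(0,2*np.pi,360)
for n,a in {"scene":(190,230,258,310),"top":(295,190,372,235)}.items():
    im=cv2.imread(f"pics/{n}0.png"); im=cv2.resize(im,None,fx=4,fy=4,interpolation=cv2.INTER_CUBIC)
    h=cv2.cvtColor(im,cv2.COLOR_BGR2HSV); m=cv2.inRange(h,(105,100,45),(130,255,255)); w=np.zeros_like(m);a=np.array(a)*4;w[a[1]:a[3],a[0]:a[2]]=1
    m=m*w; c,l,s,_=cv2.connectedComponentsWithStats((m>0).astype(np.uint8)); m=hullfill(l==1+np.argmax(s[1:,4]))
    D[n]=cv2.distanceTransform(m,2,5)-cv2.distanceTransform(1-m,2,5)
def res(q,ns,zm,det=False):
    o=[];x,y,w,r,z=q
    P0=np.array([[s,r*np.cos(t),z+r*np.sin(t)] for t in a0 for s in(-.006,.006)])
    for n in ns:
        P=place(P0,x,y,w);uv=proj(n,P).astype(np.float32);i=np.sort(cv2.convexHull(uv,returnPoints=False)[:,0]);i=i[P[i,2]>zm]
        s=((uv[i]+.5)*4-.5).astype(np.float32)
        d=cv2.remap(D[n].astype(np.float32),s[:,0],s[:,1],1)[:,0]/4
        if det: print(n,[(int(np.degrees(a0[k//2])),k%2,round(float(e),1)) for k,e in list(zip(i,d))[::max(1,len(i)//14)]])
        o.append(np.interp(np.linspace(0,1,200),np.linspace(0,1,len(d)),d))
    return np.concatenate(o)
B=["top","scene"]
for ns in(["top"],["scene"],B):
    r=least_squares(res,[.563,-.227,.32,.09,.1],args=(ns,.09),diff_step=1e-3,x_scale=[.01,.01,.1,.01,.01]);print(ns,r.x,np.sqrt(np.mean(r.fun**2)))
res([.5634,-.227,.312,.09,.1],B,.07,True)
E
```

```text
['top'] [ 0.5654 -0.2267  0.3053  0.0832  0.0907] 0.3174886184740222
['scene'] [ 0.5656 -0.2282  0.2942  0.0852  0.107 ] 0.36720259437264013
['top', 'scene'] [ 0.5631 -0.2271  0.2964  0.0851  0.1019] 0.5246236067769388
top [(1, np.int32(1), -0.6), (16, np.int32(1), -0.5), (31, np.int32(1), -0.4), (46, np.int32(1), -0.3), (61, np.int32(1), -0.0), (76, np.int32(1), 0.3), (91, np.int32(1), 0.2), (106, np.int32(1), -0.2), (121, np.int32(1), -1.1), (136, np.int32(1), -1.6), (151, np.int32(1), -2.1), (165, np.int32(0), -2.2), (180, np.int32(0), -1.7), (195, np.int32(0), -1.3), (351, np.int32(0), 0.3)]
scene [(0, np.int32(1), -1.3), (15, np.int32(1), -1.5), (29, np.int32(0), -1.6), (44, np.int32(0), -1.5), (59, np.int32(0), -1.5), (74, np.int32(0), -0.4), (89, np.int32(0), -0.3), (104, np.int32(0), -0.5), (119, np.int32(0), -0.2), (134, np.int32(0), 0.2), (149, np.int32(0), -0.1), (164, np.int32(0), -0.2), (179, np.int32(0), -2.0), (193, np.int32(1), -1.6), (349, np.int32(1), -1.3)]
```

The fits agree: reel centre is about (0.564, -0.227) with yaw 0.30, which the rack edge also gives. The stand is at (0.645, 0.197) with yaw 0.147, and the notch is about 75 mm from the axis. I'll lift first, then traverse.

Call:
send_rows(steps=[[0,0,-0.05,0,1],[0,0,-0.1,0,1],[0,0,-0.13,0,1],[0,0,-0.13,0,1],[-0.608,-0.682,-0.13,51.6,0.5],[-0.608,-0.682,-0.13,51.6,0.5],[-0.608,-0.682,-0.13,51.6,0.5],[-0.608,-0.682,-0.13,51.6,0.5],[-0.608,-0.682,-0.13,51.6,0.5],[-0.608,-0.682,-0.13,51.6,0.5],[-0.608,-0.682,-0.13,51.6,0.5],[-0.608,-0.682,-0.13,51.6,0.5]])

```text
time: 1.3
eef_pos: [0.3842, 0.2524, 0.3782]
tcp_rot: [0.594, 0.805, -0.001, -0.001]
contact_force: [1.1, 0.3, 0.1]
opening: 0.749
finger_force: 0.0
```

```bash
cat > st.py <<'E'
import sys
from h import *
def st():
    s=ctrl.get_state();r=R.from_quat(s["tcp_rot"]).as_matrix();p=s["eef_pos"]
    print("t",round(s["time"],2),"p",p,"yaw",np.degrees(np.arctan2(r[1,1],r[0,1])),"tilt",r[2],"F",s["contact_force"],"op",round(s["opening"],3),"ff",round(s["finger_force"],1))
    S=np.array([.645,.1966,0]);print("stand frame",(p-S)@R.from_euler("z",.1465).as_matrix())
    return s,r,p
if __name__=="__main__":
    s,r,p=st(); a=[float(x) for x in sys.argv[1:]]
    if a: # target x y z yawdeg -> row
        y=np.degrees(np.arctan2(r[1,1],r[0,1])); print("row",r.T@(np.array(a[:3])-p),"turn",-((a[3]-y+90)%180-90))
E
python3 st.py .564 -.227 .38 17.2
```

```text
t 1.3 p [0.3842 0.2524 0.3782] yaw 17.178691464092115 tilt [-0.0002 -0.0023 -1.    ] F [1.1372 0.3104 0.1132] op 0.749 ff 0.0
stand frame [-0.2499  0.0932  0.3782]
row [-0.5111  0.0302 -0.0018] turn -0.021308535907877513
```

Call:
send_rows(steps=[[-0.51,0.03,0,0,0.5],[-0.51,0.03,0,0,0.5],[-0.51,0.03,0,0,0.5],[-0.51,0.03,0,0,0.5],[-0.51,0.03,0,0,0.5],[-0.51,0.03,0,0,0.5],[-0.51,0.03,0,0,0.5],[-0.51,0.03,0,0,0.5],[-0.51,0.03,0,0,0.5],[-0.51,0.03,0,0,0.5],[-0.51,0.03,0,0,0.5],[-0.51,0.03,0,0,0.5]])

```text
time: 2.5
eef_pos: [0.5632, -0.2254, 0.3773]
tcp_rot: [0.595, 0.804, -0.0, -0.002]
contact_force: [-0.9, 1.5, 0.3]
opening: 0.747
finger_force: 0.0
```

```bash
python3 st.py .564 -.227 .25 17.2
```

```text
t 2.5 p [ 0.5632 -0.2254  0.3773] yaw 17.005795879305424 tilt [ 0.0035 -0.0029 -1.    ] F [-0.9229  1.4695  0.3224] op 0.747 ff 0.0
stand frame [-0.1425 -0.4056  0.3773]
row [-0.0022  0.0007  0.1273] turn -0.19420412069457882
```

Call:
send_rows(steps=[[-0.002,0,0.05,0,0],[-0.002,0,0.1,0,0],[-0.002,0,0.145,0,0],[-0.002,0,0.145,0,0],[-0.002,0,0.145,0,0]])

```text
time: 3.0
eef_pos: [0.5639, -0.2244, 0.2352]
tcp_rot: [0.593, 0.805, 0.0, -0.001]
contact_force: [0.7, 0.3, 0.4]
opening: 0.497
finger_force: 0.0
```

```bash
python3 - <<'E'
from st import *
s,r,p=st(); o=[]
for n,(u,v,w,h) in {"scene":(180,190,100,120),"top":(283,150,100,120)}.items():
    im=ctrl.read_camera(n)[:,:,::-1]; cv2.imwrite(f"pics/{n}1.png",im); c=cv2.resize(im[v:v+h,u:u+w],None,fx=4,fy=4,interpolation=cv2.INTER_CUBIC)
    for P,col in((p,(0,0,255)),(p+r[:,2]*.019,(0,255,0)),([.564,-.227,.19],(255,255,0))):
        q=(proj(n,P)[0]+.5-[u,v])*4; cv2.circle(c,tuple(np.round(q).astype(int).tolist()),2,col,-1)
    o.append(c)
cv2.imwrite("pics/near.png",np.hstack(o))
E
```

```text
t 3.0 p [ 0.5639 -0.2244  0.2352] yaw 17.24528548949151 tilt [ 0.0013 -0.0008 -1.    ] F [0.6742 0.2806 0.4056] op 0.497 ff 0.0
stand frame [-0.1417 -0.4047  0.2352]
```

View pics/near.png

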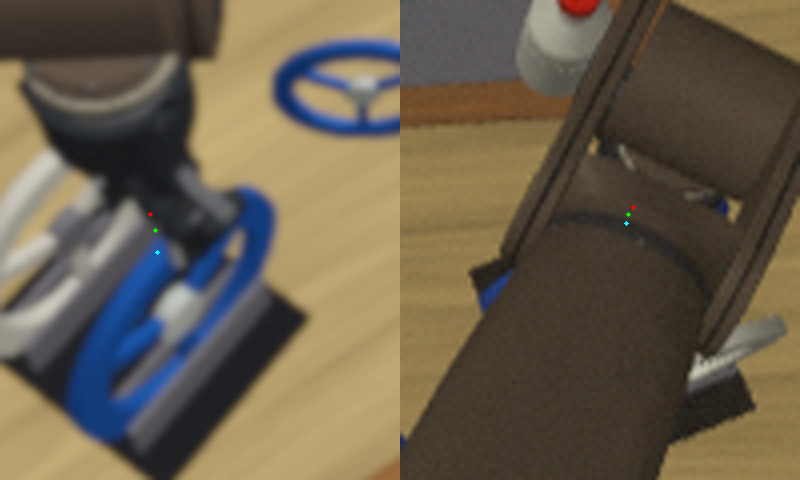

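The picture shows the fingers straddling the rim, finger backs at crop (120,215) and (225,205), with the rim top at the cyan dot (157,252). I'll descend and close gently.

Call:
send_rows(steps=[[-0.002,0,0.02,0,0],[-0.002,0,0.037,0,0],[-0.002,0,0.037,0,0],[-0.002,0,0.037,0,-0.3],[-0.002,0,0.037,0,-0.5],[-0.002,0,0.037,0,-0.6],[-0.002,0,0.037,0,-0.65],[-0.002,0,0.037,0,-0.65]], squeeze=20)

```text
time: 3.9
eef_pos: [0.5649, -0.228, 0.1985]
tcp_rot: [0.594, 0.805, 0.0, 0.0]
contact_force: [-0.5, -0.6, -0.3]
opening: 0.179
finger_force: 0.0
```

```bash
python3 st.py .564 -.227 .198 17.2
```

```text
t 3.9 p [ 0.5649 -0.228   0.1985] yaw 17.153603938263103 tilt [-0.0006  0.0005 -1.    ] F [-0.5377 -0.5969 -0.2695] op 0.179 ff 0.0
stand frame [-0.1412 -0.4084  0.1985]
row [ 0.0012 -0.0006  0.0005] turn -0.046396061736899696
```

Call:
send_rows(steps=[[0,0,0,0,-0.8],[0,0,0,0,-1],[0,0,0,0,-1],[0,0,0,0,-1],[0,0,0,0,-1],[0,0,-0.01,0,-1],[0,0,-0.02,0,-1],[0,0,-0.02,0,-1]], squeeze=40)

```text
time: 4.7
eef_pos: [0.5653, -0.2282, 0.2196]
tcp_rot: [0.594, 0.805, 0.0, 0.001]
contact_force: [-0.4, 0.0, -2.2]
opening: 0.125
finger_force: 40.4
```

```bash
python3 st.py
```

```text
t 4.7 p [ 0.5653 -0.2282  0.2196] yaw 17.159481552675974 tilt [-0.0018  0.0015 -1.    ] F [-0.3507  0.0337 -2.212 ] op 0.125 ff 40.4
stand frame [-0.1409 -0.4086  0.2196]
```

Call:
send_rows(steps=[[0,0,-0.03,0,-1],[0,0,-0.06,0,-1],[0,0,-0.09,0,-1],[0,0,-0.12,0,-1],[0,0,-0.15,0,-1],[0,0,-0.18,0,-1],[0,0,-0.19,0,-1],[0,0,-0.19,0,-1],[0,0,-0.19,0,-1]])

```text
time: 5.6
eef_pos: [0.5643, -0.2277, 0.4059]
tcp_rot: [0.594, 0.805, -0.0, -0.002]
contact_force: [-0.6, 0.0, -1.7]
opening: 0.117
finger_force: 40.4
```

Call:
send_rows(steps=[[0.02,0.001,0,1,-1],[0.06,0.002,0,3,-1],[0.1,0.003,0,5,-1],[0.14,0.005,0,7,-1],[0.18,0.006,0,8.8,-1],[0.22,0.008,0,8.8,-1],[0.26,0.009,0,8.8,-1],[0.3,0.011,0,8.8,-1],[0.34,0.012,0,8.8,-1],[0.38,0.013,0,8.8,-1],[0.4,0.014,0,8.8,-1],[0.411,0.0144,0,8.8,-1]])

```text
time: 6.8
eef_pos: [0.456, 0.1707, 0.4054]
tcp_rot: [0.653, 0.758, -0.002, -0.002]
contact_force: [0.1, 0.5, -1.6]
opening: 0.122
finger_force: 40.4
```

Call:
send_rows(steps=[[0,0,0,0,-1],[0,0,0,0,-1],[0,0,0,0,-1]])

```text
time: 7.1
eef_pos: [0.4576, 0.168, 0.4075]
tcp_rot: [0.654, 0.756, -0.001, -0.0]
contact_force: [0.2, -0.5, -2.5]
opening: 0.127
finger_force: 40.4
```

```bash
python3 st.py .457 .169 .34 8.4;  python3 - <<'E'
from st import *
o=[]
for n,(u,v,w,h) in {"scene":(250,100,190,140),"top":(110,130,190,140)}.items():
    im=ctrl.read_camera(n)[:,:,::-1]; cv2.imwrite(f"pics/{n}2.png",im); o.append(cv2.resize(im[v:v+h,u:u+w],(400,295),interpolation=cv2.INTER_CUBIC))
cv2.imwrite("pics/stage.png",np.hstack(o))
E
```

```text
t 7.1 p [0.4576 0.168  0.4075] yaw 8.259680818738016 tilt [-0.0005 -0.0009 -1.    ] F [ 0.1705 -0.523  -2.5338] op 0.127 ff 40.4
stand frame [-0.1895 -0.0009  0.4075]
row [ 0.0011 -0.0004  0.0675] turn -0.14031918126198661
```

View pics/stage.png

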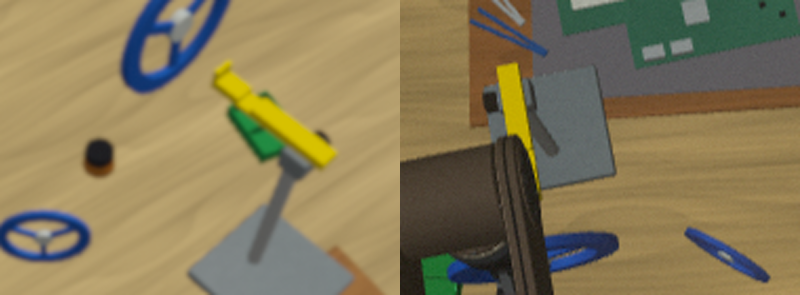

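The reel hangs upright in the gripper in front of the tip. Scene crop: reel at (175,40), tip at (225,75). I'll lower it and thread it over the tip.

Call:
send_rows(steps=[[0,0,0.02,0,-1],[0,0,0.045,0,-1],[0,0,0.067,0,-1],[0,0,0.067,0,-1],[0,0,0.067,0,-1],[0.001,0.015,0.067,0,-1],[0.001,0.03,0.067,0,-1],[0.001,0.045,0.067,0,-1],[0.001,0.06,0.067,0,-1],[0.001,0.06,0.067,0,-1]])

```text
time: 8.2
eef_pos: [0.5185, 0.1786, 0.3431]
tcp_rot: [0.654, 0.757, 0.001, 0.001]
contact_force: [-0.7, -0.3, -2.2]
opening: 0.122
finger_force: 40.4
```

```bash
python3 st.py
```

```text
t 8.2 p [0.5185 0.1786 0.3431] yaw 8.317086646154142 tilt [-0.0001  0.0036 -1.    ] F [-0.7369 -0.3419 -2.2228] op 0.122 ff 40.4
stand frame [-0.1278  0.0007  0.3431]
```

Call:
send_rows(steps=[[0,0.01,0,0,-1],[0,0.02,0,0,-1],[0,0.03,0,0,-1],[0,0.04,0,0,-1],[0,0.053,0,0,-1],[0,0.053,0,0,-1],[0,0.053,0.005,0,-1],[0,0.053,0.01,0,-1],[0,0.053,0.014,0,-1],[0,0.053,0.014,0,-1],[0,0.053,0.014,0,-1]])

```text
time: 9.3
eef_pos: [0.5686, 0.1865, 0.3269]
tcp_rot: [0.654, 0.757, -0.0, -0.0]
contact_force: [-0.3, -0.6, -2.7]
opening: 0.12
finger_force: 40.4
```

```bash
python3 st.py;  python3 - <<'E'
from st import *
im=ctrl.read_camera("scene")[:,:,::-1]; cv2.imwrite("pics/scene3.png",im); cv2.imwrite("pics/on.png",cv2.resize(im[90:210,300:440],(700,600),interpolation=cv2.INTER_CUBIC))
E
```

```text
t 9.3 p [0.5686 0.1865 0.3269] yaw 8.35598948059342 tilt [-0.     -0.0003 -1.    ] F [-0.2721 -0.616  -2.7321] op 0.12 ff 40.4
stand frame [-0.077   0.0011  0.3269]
```

View pics/on.png

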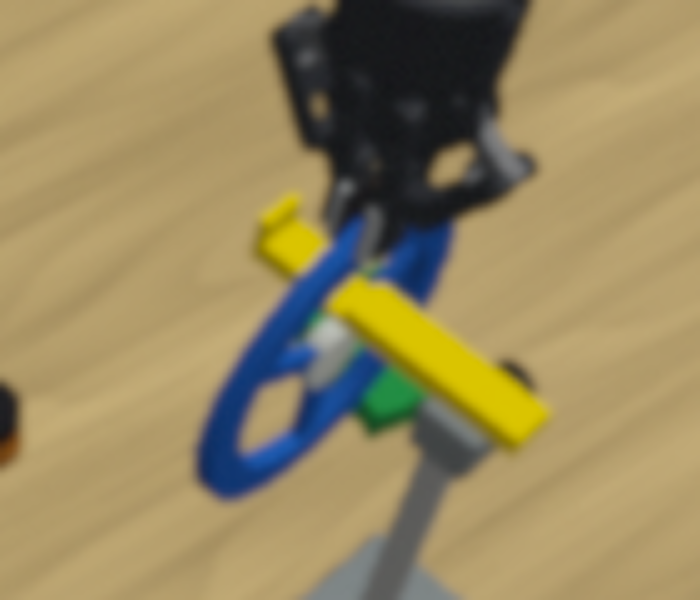

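The arm is through the opening. In the crop the rim top is at (400,235), above the notch step at (340,290). Now I'll feel downward.

Call:
send_rows(steps=[[0,0.001,0.003,0,-1],[0,0.001,0.006,0,-1],[0,0.001,0.009,0,-1],[0,0.001,0.009,0,-1],[0,0.001,0.009,0,-1]])

```text
time: 9.85
eef_pos: [0.5698, 0.1866, 0.3178]
tcp_rot: [0.654, 0.757, -0.0, -0.0]
contact_force: [-0.3, 1.2, -2.4]
opening: 0.124
finger_force: 40.4
```

```bash
python3 st.py
```

```text
t 9.85 p [0.5698 0.1866 0.3178] yaw 8.35812447058689 tilt [-0.     -0.0005 -1.    ] F [-0.2622  1.1583 -2.4349] op 0.124 ff 40.4
stand frame [-0.0758  0.0011  0.3178]
```

Call:
send_rows(steps=[[0,0,0.001,0,-1],[0,0,0.002,0,-1],[0,0,0.002,0,-1],[0,0,0.002,0,-1]])

```text
time: 10.25
eef_pos: [0.5699, 0.1866, 0.316]
tcp_rot: [0.654, 0.757, 0.0, -0.0]
contact_force: [0.1, -0.3, -2.7]
opening: 0.121
finger_force: 40.4
```

```bash
python3 st.py; sed -n 1,1p /dev/null
```

```text
t 10.25 p [0.5699 0.1866 0.316 ] yaw 8.35372859179179 tilt [ 0. -0. -1.] F [ 0.0673 -0.2607 -2.6703] op 0.121 ff 40.4
stand frame [-0.0758  0.0011  0.316 ]
```

Call:
send_rows(steps=[[0,0,0.001,0,-1],[0,0,0.002,0,-1],[0,0,0.003,0,-1],[0,0,0.003,0,-1],[0,0,0.003,0,-1]])

```text
time: 10.75
eef_pos: [0.5699, 0.1866, 0.3131]
tcp_rot: [0.654, 0.757, 0.0, 0.0]
contact_force: [-0.4, -0.3, -1.9]
opening: 0.123
finger_force: 40.4
```

```bash
python3 st.py
```

```text
t 10.75 p [0.5699 0.1866 0.3131] yaw 8.352889816290986 tilt [-0.  0. -1.] F [-0.3647 -0.2609 -1.9065] op 0.123 ff 40.4
stand frame [-0.0757  0.0011  0.3131]
```

Call:
send_rows(steps=[[0,0,0.001,0,-1],[0,0,0.0015,0,-1],[0,0,0.0015,0,-1],[0,0,0.0015,0,-1]])

```text
time: 11.15
eef_pos: [0.5699, 0.1866, 0.312]
tcp_rot: [0.654, 0.757, 0.0, 0.0]
contact_force: [-0.6, 0.0, 1.5]
opening: 0.124
finger_force: 40.7
```

```bash
python3 st.py
```

```text
t 11.15 p [0.5699 0.1866 0.312 ] yaw 8.355454077656217 tilt [ 0.      0.0004 -1.    ] F [-0.6243  0.028   1.479 ] op 0.124 ff 40.7
stand frame [-0.0757  0.0011  0.312 ]
```

Contact came at z_c ≈ 0.2135, which is the notch floor (the plain top would have been 0.221). I'll ease off and release gently, opening only partway so the fingers stay clear of the tip.

Call:
send_rows(steps=[[0,0,-0.0005,0,-1],[0,0,-0.0005,0,-1],[0,0,-0.0005,0,-0.8],[0,0,-0.0005,0,-0.7],[0,0,-0.0005,0,-0.6],[0,0,-0.0005,0,-0.5],[0,0,-0.0005,0,-0.5],[0,0,-0.0005,0,-0.5]], squeeze=20)

```text
time: 11.95
eef_pos: [0.5699, 0.1866, 0.312]
tcp_rot: [0.654, 0.757, 0.0, 0.0]
contact_force: [-0.2, 0.3, -1.2]
opening: 0.253
finger_force: 0.0
```

```bash
python3 st.py
```

```text
t 11.95 p [0.5699 0.1866 0.312 ] yaw 8.35364899300917 tilt [-0.  0. -1.] F [-0.1724  0.2883 -1.1856] op 0.253 ff 0.0
stand frame [-0.0757  0.0011  0.312 ]
```

Call:
send_rows(steps=[[0,0,-0.003,0,-0.5],[0,0,-0.008,0,-0.5],[0,0,-0.015,0,-0.5],[0,0,-0.025,0,-0.5],[0,0,-0.04,0,-0.5],[0,0,-0.07,0,-0.5],[0,0,-0.1,0,-0.5],[0,0,-0.1,0,-0.5],[0,0,-0.1,0,-0.5],[0,0,-0.1,0,-0.5],[0,0,-0.1,0,-0.5]])

```text
time: 13.05
eef_pos: [0.5695, 0.1865, 0.4103]
tcp_rot: [0.654, 0.757, -0.001, -0.001]
contact_force: [-0.2, -0.4, -0.3]
opening: 0.25
finger_force: 0.0
```

```bash
python3 st.py;  python3 - <<'E'
from st import *
im=ctrl.read_camera("scene")[:,:,::-1]; c=cv2.resize(im[90:210,300:440],(700,600),interpolation=cv2.INTER_CUBIC)
x=np.array([.5699,.1866,.2135])
a=np.linspace(0,2*np.pi,90)
for s in(-.006,.006):
    P=place(np.array([[s,.09*np.cos(t),.2135+.09*np.sin(t)] for t in a]),.5699,.1866,.146)
    cv2.polylines(c,[np.round((proj("scene",P)+.5-[300,90])*5).astype(np.int32)],True,(0,255,0),1)
cv2.imwrite("pics/end.png",c)
E
```

```text
t 13.05 p [0.5695 0.1865 0.4103] yaw 8.354092651358691 tilt [-0.     -0.0029 -1.    ] F [-0.1518 -0.3842 -0.2504] op 0.25 ff 0.0
stand frame [-0.0762  0.0011  0.4103]
```

View pics/end.png

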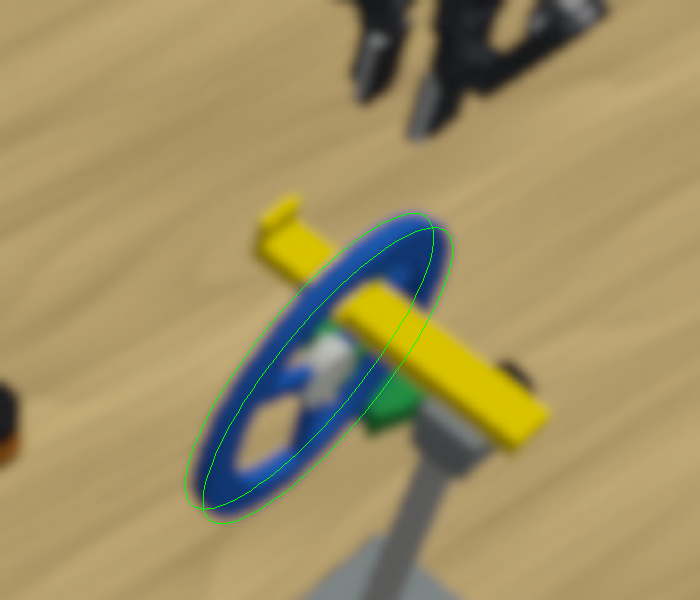

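The reel hangs in the notch and matches the predicted outline: rim top at (430,225), bottom at (220,515). I'll let it settle, then check that it is still.

Call:
send_rows(steps=[[0,0,-0.02,0,-0.5],[0,0,-0.02,0,-0.5],[0,0,-0.02,0,-0.5],[0,0,-0.02,0,-0.5],[0,0,-0.02,0,-0.5],[0,0,-0.02,0,-0.5],[0,0,-0.02,0,-0.5],[0,0,-0.02,0,-0.5],[0,0,-0.02,0,-0.5],[0,0,-0.02,0,-0.5],[0,0,-0.02,0,-0.5],[0,0,-0.02,0,-0.5]])

```text
time: 14.3
eef_pos: [0.5699, 0.1866, 0.432]
tcp_rot: [0.654, 0.757, 0.0, 0.0]
contact_force: [-0.1, -0.3, 0.8]
opening: 0.251
finger_force: 0.0
```

Call:
send_rows(steps=[[0,0,0,0,-0.5],[0,0,0,0,-0.5],[0,0,0,0,-0.5],[0,0,0,0,-0.5],[0,0,0,0,-0.5],[0,0,0,0,-0.5],[0,0,0,0,-0.5],[0,0,0,0,-0.5],[0,0,0,0,-0.5],[0,0,0,0,-0.5],[0,0,0,0,-0.5],[0,0,0,0,-0.5]])

```text
time: 15.5
eef_pos: [0.5699, 0.1866, 0.432]
tcp_rot: [0.654, 0.757, -0.0, -0.0]
contact_force: [-0.6, 0.4, 0.4]
opening: 0.249
finger_force: 0.0
```

```bash
python3 - <<'E'
from st import *
def cen():
    m=cv2.inRange(cv2.cvtColor(ctrl.read_camera("scene")[110:210,330:400][:,:,::-1].copy(),cv2.COLOR_BGR2HSV),(105,100,45),(130,255,255)); k=cv2.moments(m,True); return [k["m10"]/k["m00"],k["m01"]/k["m00"],k["mu11"]/k["m00"]]
C=np.array([cen() for _ in range(12)]);print(C.mean(0),C.std(0),C[0]-C[-1])
E
```

```text
[  32.401    52.3461 -190.8799] [0.0145 0.016  0.2662] [ 0.0248 -0.003   0.3219]
```

It's still. Handing in.

```bash
python3 -c "
from plant import ctrl
print(ctrl.sign_off())"
```

```text
the job is handed in; nothing more can be done
None
```

The blue reel hangs still and released on the J-hook with its rim in the notch. The job was handed in at about 16 s; the hand-in returned no verdict.

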